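Push the open beer tap shut

TASK

The empty beer lines are about to be connected to fresh kegs, and one of the four taps on the font has been left open, its wooden handle leaning forward. Push that handle gently back upright with the fingertips, without gripping it, until the tap is fully shut, then draw the hand clear. Do not touch the other three taps, and leave the glasses, bottles and everything else on the bar where they stand.

Things in the scene. Friction and masses are not known exactly. Their poses are not given: they have to be found in the camera images.
- font: Steel draft font, fixed: a level round beam (76 mm diameter, 540 mm long, along its y, axis 195 mm above the counter) on two columns, with a drip tray in front (530 mm wide, from 60 to 210 mm in front of the origin, top 20 mm high). Origin on the counter under the middle of the beam; x points level away from the robot, z up. Its place and yaw (up to 0.2 rad) change from start to start.
- tap_a: One of four like beer taps 100 mm apart along the front of the beam; which place it has changes from start to start. Fixed. Origin on the pivot axis of its lever, 212 mm above the counter, 75 mm in front of the beam axis; x level away from the robot (from the handle front to its back), y along the beam, z up. Its spout hangs to 95 mm under the pivot, 37 mm in front of it.
- lever_a (a joint): The lever of tap_a in rad: 0 is shut (handle upright, against its hard stop); it grows as the handle is pulled towards the robot, to 0.7 wide open. It stays where it is left; some 2 to 4 N on the upper half of the handle moves it. At the stop the handle, screwed on over a rubber washer, gives about 5 mm per 10 N and springs back.
- handle_a_top (a point): Centre of the top face of tap_a's handle, 133 mm from the pivot along the lever. The handle is a straight wooden barrel stave 38 mm wide (along y), 16 mm thick (along x) and 95 mm tall, ending here, on a steel ferrule; upright, its top is 345 mm above the counter and its front face lies 8 mm in front of the pivot.
- tap_b: One of four like beer taps 100 mm apart along the front of the beam; which place it has changes from start to start. Fixed. Origin on the pivot axis of its lever, 212 mm above the counter, 75 mm in front of the beam axis; x level away from the robot (from the handle front to its back), y along the beam, z up. Its spout hangs to 95 mm under the pivot, 37 mm in front of it.
- lever_b (a joint): The lever of tap_b in rad: 0 is shut (handle upright, against its hard stop); it grows as the handle is pulled towards the robot, to 0.7 wide open. It stays where it is left; some 2 to 4 N on the upper half of the handle moves it. At the stop the handle, screwed on over a rubber washer, gives about 5 mm per 10 N and springs back.
- handle_b_top (a point): Centre of the top face of tap_b's handle, 133 mm from the pivot along the lever. The handle is a straight wooden barrel stave 38 mm wide (along y), 16 mm thick (along x) and 95 mm tall, ending here, on a steel ferrule; upright, its top is 345 mm above the counter and its front face lies 8 mm in front of the pivot.
- tap_c: One of four like beer taps 100 mm apart along the front of the beam; which place it has changes from start to start. Fixed. Origin on the pivot axis of its lever, 212 mm above the counter, 75 mm in front of the beam axis; x level away from the robot (from the handle front to its back), y along the beam, z up. Its spout hangs to 95 mm under the pivot, 37 mm in front of it.
- lever_c (a joint): The lever of tap_c in rad: 0 is shut (handle upright, against its hard stop); it grows as the handle is pulled towards the robot, to 0.7 wide open. It stays where it is left; some 2 to 4 N on the upper half of the handle moves it. At the stop the handle, screwed on over a rubber washer, gives about 5 mm per 10 N and springs back.
- handle_c_top (a point): Centre of the top face of tap_c's handle, 133 mm from the pivot along the lever. The handle is a straight wooden barrel stave 38 mm wide (along y), 16 mm thick (along x) and 95 mm tall, ending here, on a steel ferrule; upright, its top is 345 mm above the counter and its front face lies 8 mm in front of the pivot.
- tap_d: One of four like beer taps 100 mm apart along the front of the beam; which place it has changes from start to start. Fixed. Origin on the pivot axis of its lever, 212 mm above the counter, 75 mm in front of the beam axis; x level away from the robot (from the handle front to its back), y along the beam, z up. Its spout hangs to 95 mm under the pivot, 37 mm in front of it.
- lever_d (a joint): The lever of tap_d in rad: 0 is shut (handle upright, against its hard stop); it grows as the handle is pulled towards the robot, to 0.7 wide open. It stays where it is left; some 2 to 4 N on the upper half of the handle moves it. At the stop the handle, screwed on over a rubber washer, gives about 5 mm per 10 N and springs back.
- handle_d_top (a point): Centre of the top face of tap_d's handle, 133 mm from the pivot along the lever. The handle is a straight wooden barrel stave 38 mm wide (along y), 16 mm thick (along x) and 95 mm tall, ending here, on a steel ferrule; upright, its top is 345 mm above the counter and its front face lies 8 mm in front of the pivot.
- glass_1: A clear tasting glass, 61 mm across the rim and 88 mm tall, standing loose and empty on the drip tray. Origin at the centre of its underside.
- glass_2: A clear tasting glass, 61 mm across the rim and 88 mm tall, standing loose and empty on the drip tray. Origin at the centre of its underside.
- glass_3: A clear tasting glass, 61 mm across the rim and 88 mm tall, standing loose and empty on the drip tray. Origin at the centre of its underside.
- growler: Amber glass jug, 120 mm diameter, 256 mm tall, loose on the counter to the robot's left. Origin at the centre of its underside.
- bottle_1: Green corked bottle, 86 mm diameter, 298 mm tall, loose on the counter to the left of the font. Origin at the centre of its underside.
- bottle_2: Green corked bottle like bottle_1, to the right of the font.
- flight_board: Wooden tasting board, 95 x 360 x 18 mm (long side along its y), lying loose on the counter to the right of the font. Origin at the centre of its underside.
Mind the look-alikes: they are no part of the job. What is shaped like the glass_3 but blue or yellow is not meant. There is more than one size of the growler; the job needs the larger.

How it is judged:
By the outcome, as a careful person would: the job done as asked, in the order asked, and still so for the second after the job is handed in, with the robot touching nothing.
It also fails if it takes over 32 s, if anything falls off the work surface, if the arm or the gripper's body presses on something with over 40 N, if the wrist force passes 120 N, or if a joint passes its speed limit or range.

ROBOT

A 6-joint arm with a two-finger parallel gripper is mounted at the origin on the work surface. World frame = base frame: x ahead of the robot, y to its left, z up, the work surface at z = 0. Lengths are in m, angles in degrees, forces in N, time in s.
With the tool pointing down it reaches from about 0.425 to 0.925 m from the base axis. Payload 12.5 kg.
Tool frame: the origin (TCP) lies on the centre line of the jaws, within the pads' length; the fingertips stand robot.finger_overhang ahead of it and the grasp point (between the pads) lies 8 mm behind it (robot.finger_overhang is the distance from the TCP to the fingertips, in m); z points along the fingers, y is the line along which they close (so a half turn about z gives the same grasp; the last joint's range is limited). The gripper opens to 85 mm and grips with 20 to 120 N. Pads are 22 mm wide; open, the fingers measure 114 mm over their backs; the gripper's body (76 mm by 85 mm) begins 54 mm behind the grasp point. The pads swing forward as they close: fully open they stand 13 mm farther back than shut.
Start: joints at [-71.368, 28.126, 89.318, -0, 62.55, -6.05], TCP at [0.261, -0.568, 0.242] pointing down, gripper open.
Joint ranges: [-177.58, 177.58], [-47.91, 125.51], [2.72, 160], [-65.01, 245.01], [3.68, 167.84], [-153.87, 153.87]. Speed limits (degrees/s): [127.2, 127.2, 159.86, 180, 180, 180].

INTERFACE

Orientations are given as [roll, pitch, yaw] about the fixed x, y, z axes, in that order (R = Rz(yaw) Ry(pitch) Rx(roll)).
In Python, from station import get_obs, optics, workorder, robot gives the robot as it stands. The module is installed in compiled form; this text tells all that it offers.
- The arm moves only by the tool move_arm, never from a script. Its argument "steps" is a list of rows, each a list of 2 entries, a list of its own where there are three numbers: the shift along the tool's x, y, z in m, then the turn, a rotation vector about the tool's x, y, z in degrees. A call has 1 to 20 rows; each row shifts and turns the commanded pose from where the row before left it, along the tool's axes as they then stand; what a row does not reach is not made up. A row lasts 1/10 s, in which the tool goes at most 50 mm and 8.59 degrees, less where a joint would pass 70% of its speed; a pose out of reach is approached as far as the arm can. A call is refused whole if a number of a shift passes 0.05 or a number of a turn 8.59, either way. A call with a gripper value outside its range is refused whole. "gripper" is the finger opening in m, from 0 to 0.0854, set as the call begins (left out, the last holds). The fingers move at their own pace and stop on an object; "newtons" is the grip in N (left out, the last holds). Time passes only in rows, so rows that do not move let the fingers close. It gives the time, the measured TCP pose, the force, the opening and the grip force at its end, in the units of the state.
- get_obs(): the state, without advancing time (a new reading comes with each control period).
- optics.camera(name): name is "side" or "top"; returns a dict with "pixels" (384x512x3 uint8, red, green, blue), "range_z" (384x512 float32, m along the optical axis (not along the pixel's ray), 0 where there is no reading), "fx", "fy", "cx", "cy" (pixels), "origin" and "orientation" of the camera in the world. Camera axes: x right, y down, z forward; pixel columns grow to the right and rows downward; lengths in m; the calibration is good to about 2 mm. A picture is of the moment at which its call begins.
- workorder.close_job(): hands the job in; it is judged then, once.
The state is a dict: "clock": time; "joints": joint angles; "joint_vel": joint speeds; "tau": joint torques, N m; "tool_pos": TCP position; "ee_rot": TCP orientation; "contact_force": force on the tool from outside, world axes, zero at the start; "wrist_torque": the same for the moment, N m; "grip_width": finger opening in m; "grasp_force": force on a finger pad.
Only numpy, scipy, OpenCV 4.12 (cv2) and the standard library are available. Lean on these libraries where they do the work, as an engineer would, in place of code of your own. Each camera call takes 0.05 s, during which the arm holds its last target. There are 200 camera calls.

## Working session

There is one attempt and no reset: what is moved stays moved. The work goes in short steps, Python scripts to look and compute and a tool call to move; the robot and the scene stay as the last step left them, time stands still between calls to the robot, and variables do not carry over. Pictures are saved under pics/ and viewed, at most 10 in all, crops included, and the job is handed in when it is done.

Besides the shell and the picture viewer there is one more tool, called as name(argument=value, ...), one argument or row to a line, values as JSON. move_arm: Moves the arm, as the interface text tells. Its arguments: {"type":"object","properties":{"steps":{"type":"array","items":{"type":"array"}},"gripper":{"type":"number"},"newtons":{"type":"number"}},"required":["steps"]}

```bash
mkdir -p pics; cat > h.py <<'E'
import numpy as np, cv2
from scipy.spatial.transform import Rotation as R
from station import get_obs, optics, workorder, robot
def cam(n):
    c=optics.camera(n); o=np.array(c["orientation"],float)
    M=o if o.shape==(3,3) else R.from_euler('xyz',o,degrees=True).as_matrix()
    z=c["range_z"]; v,u=np.mgrid[:384,:512]
    P=np.stack([(u-c["cx"])/c["fx"]*z,(v-c["cy"])/c["fy"]*z,z],-1)@M.T+np.array(c["origin"])
    P[z==0]=np.nan
    return c,P
E
python3 - <<'E'
from h import *
o=get_obs(); print(o); print(robot.finger_overhang)
for n in("side","top"):
    c,P=cam(n); print(n,c["origin"],c["orientation"],c["fx"])
    np.save(n+".npy",P); cv2.imwrite(f"pics/{n}0.png",cv2.resize(c["pixels"][...,::-1],(800,600)))
E
```

```text
{'clock': 0.0, 'joints': array([-7.13659127e+01,  2.81647300e+01,  8.93511725e+01, -1.42186804e-04,
        6.25476701e+01, -6.04999500e+00]), 'joint_vel': array([-0.05546866, -0.1077698 ,  0.11803087, -0.05652894, -0.03395903,
       -0.06346454]), 'tau': array([ 1.59074858e-03, -6.18452239e+01, -2.61591643e+01, -7.55981910e-05,
        4.10916997e-03,  4.73766374e-05]), 'tool_pos': array([ 0.2609647 , -0.56767433,  0.24171511]), 'ee_rot': array([-1.79936768e+02, -6.57490803e-03,  2.46841443e+01]), 'contact_force': array([ 0.77549814, -0.2564559 ,  0.38251716]), 'wrist_torque': array([-0.00760806,  0.04047949, -0.00402856]), 'grasp_force': 0.0, 'grip_width': 0.08536008188795856}
0.011
side [0.28168609 0.93144214 1.10317327] [-132.81341251   -0.52815776 -164.74454424] 422.1514591144255
top [0.38971342 0.01295329 1.64949067] [-174.01610958    0.83268701  -89.08084821] 397.44325195589136
```

View pics/side0.png

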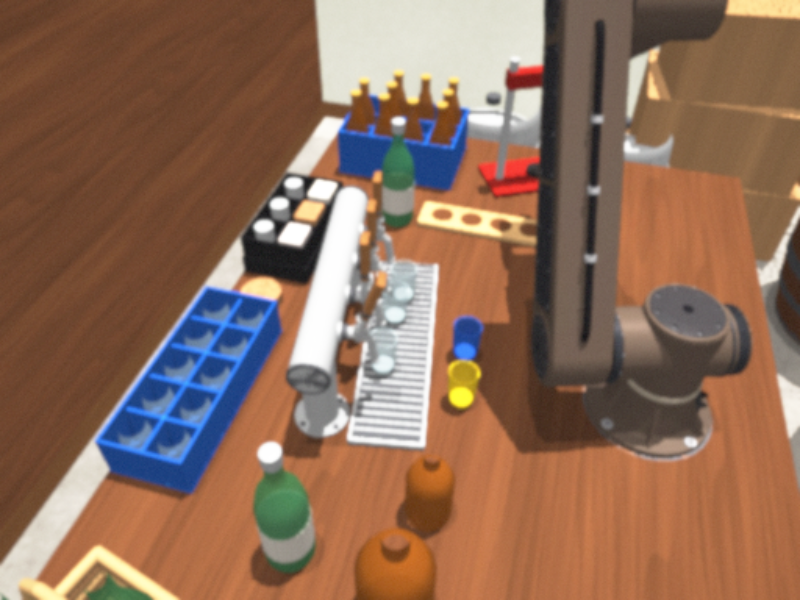

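View pics/top0.png

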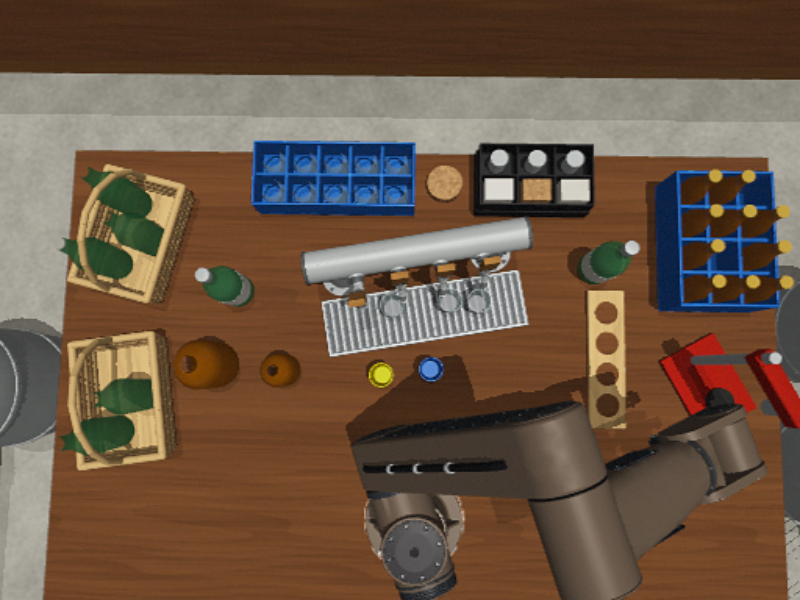

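The top view shows three upright handles at about (400,275), (446,267) and (490,260). The leftmost one, at (357,301), leans toward the robot. I'll measure the handles and the beam yaw.

```bash
python3 - <<'E'
from h import *
P=np.load("top.npy")
s=512/800
for u,v in((357,301),(400,275),(446,267),(490,260)):
    a,b=int(v*s),int(u*s); Q=P[a-8:a+9,b-10:b+11].reshape(-1,3); Q=Q[Q[:,2]>.27]
    m=Q[:,2].max(); T=Q[Q[:,2]>m-.012]
    print("top",len(Q),m.round(3),np.median(T,0).round(3),(T.min(0)).round(3),T.max(0).round(3), 'all',Q.min(0).round(3),Q.max(0).round(3))
# beam crest
A=P[130:185,190:345].reshape(-1,3); A=A[(A[:,2]>.227)&(A[:,2]<.24)]
A=A[A[:,0]>np.nanmedian(A[:,0])-.1]
c=np.polyfit(A[:,1],A[:,0],1); r=A[:,0]-np.polyval(c,A[:,1]); A=A[abs(r)<.025]; c=np.polyfit(A[:,1],A[:,0],1)
print("beam x=%.3f*y+%.3f yaw %.2f"%(c[0],c[1],np.degrees(np.arctan(-c[0]))),A.min(0),A.max(0),abs(A[:,0]-np.polyval(c,A[:,1])).max())
S=np.load("side.npy")
Q=S[int(265*s):int(325*s),int(355*s):int(395*s)].reshape(-1,3);Q=Q[Q[:,2]>.25];print(len(Q),Q.min(0),Q.max(0));print(Q[np.argsort(-Q[:,2])][:150:6].round(3))
# obstacles height
B=P[int(285*s):int(420*s),int(320*s):int(480*s)]; print(np.nanmax(B[...,2]))
for n,u,v in(("growler",205,362),("bottle",203,275),("small",283,368),("yellow",381,374)):
    print(n,P[int(v*s),int(u*s)])
E
```

```text
top 103 0.346 [0.527 0.135 0.337] [0.517 0.116 0.334] [0.534 0.153 0.346] all [0.517 0.116 0.27 ] [0.559 0.157 0.346]
top 88 0.352 [0.585 0.044 0.344] [0.575 0.027 0.341] [0.594 0.061 0.352] all [0.574 0.024 0.27 ] [0.596 0.061 0.352]
top 92 0.352 [ 0.603 -0.055  0.344] [ 0.592 -0.072  0.34 ] [ 0.613 -0.035  0.352] all [ 0.592 -0.073  0.272] [ 0.613 -0.035  0.352]
top 97 0.35 [ 0.62  -0.152  0.343] [ 0.61  -0.171  0.338] [ 0.628 -0.134  0.35 ] all [ 0.61  -0.172  0.27 ] [ 0.628 -0.133  0.35 ]
beam x=-0.176*y+0.668 yaw 10.00 [ 0.59871708 -0.25943273  0.227002  ] [0.73450774 0.27549815 0.23985565] 0.025837941241600104
311 [0.51537375 0.02839043 0.25012754] [0.59527697 0.15945731 0.34077648]
[[0.528 0.146 0.341]
 [0.526 0.142 0.338]
 [0.531 0.135 0.337]
 [0.524 0.132 0.337]
 [0.53  0.121 0.336]
 [0.535 0.122 0.336]
 [0.521 0.142 0.336]
 [0.524 0.142 0.335]
 [0.519 0.14  0.335]
 [0.521 0.132 0.334]
 [0.521 0.151 0.332]
 [0.533 0.147 0.329]
 [0.527 0.15  0.327]
 [0.529 0.153 0.325]
 [0.531 0.154 0.322]
 [0.535 0.153 0.32 ]
 [0.54  0.135 0.317]
 [0.534 0.154 0.313]
 [0.523 0.154 0.312]
 [0.537 0.154 0.309]
 [0.537 0.154 0.305]
 [0.543 0.146 0.304]
 [0.54  0.154 0.301]
 [0.545 0.148 0.298]
 [0.578 0.061 0.296]]
0.5314336586195767
growler [0.39714108 0.4975092  0.19705409]
bottle [0.58632799 0.48230836 0.29164176]
small [0.38536421 0.32659072 0.13473602]
yellow [0.3728082  0.09674224 0.01209916]
```

Tap pitch and heights agree with the spec. The font yaw is 10°, the open tap's pivot is at (0.567, 0.142), and its lever is at about 0.31 rad. I'll raise the hand, close the fingers, turn to yaw 10° and approach from the front.

move_arm(
  steps=[
    [[0,0,-0.044],[0,0,7.34]],
    [[0,0,-0.044],[0,0,7.34]],
    [[0,0,-0.044],[0,0,0]],
    [[0,0,-0.044],[0,0,0]],
    [[0,0,-0.044],[0,0,0]],
    [[0.0265,-0.0357,0],[0,0,0]],
    [[0.0265,-0.0357,0],[0,0,0]],
    [[0.0265,-0.0357,0],[0,0,0]],
    [[0.0265,-0.0357,0],[0,0,0]],
    [[0.0265,-0.0357,0],[0,0,0]],
    [[0.0265,-0.0357,0],[0,0,0]],
    [[0.0265,-0.0357,0],[0,0,0]],
    [[0.0265,-0.0357,0],[0,0,0]],
  ],
  gripper=0,
  newtons=20,
)

```text
clock: 1.4
tool_pos: [0.4206, -0.248, 0.4622]
ee_rot: [-180.0, 0.0, 10.0]
contact_force: [0.2, -0.1, -1.0]
grip_width: -0.0001
grasp_force: 0.0
```

move_arm(
  steps=[
    [[0.01,-0.036,0],[0,0,0]],
    [[0.01,-0.036,0],[0,0,0]],
    [[0.01,-0.036,0],[0,0,0]],
    [[0.01,-0.036,0],[0,0,0]],
    [[0.01,-0.036,0],[0,0,0]],
    [[0.01,-0.036,0],[0,0,0]],
    [[0.01,-0.036,0],[0,0,0]],
    [[0.01,-0.036,0],[0,0,0]],
    [[0.01,-0.036,0],[0,0,0]],
    [[0.01,-0.036,0],[0,0,0]],
    [[0,0,0],[0,0,0]],
  ],
)

```text
clock: 2.5
tool_pos: [0.456, 0.1252, 0.4618]
ee_rot: [-180.0, 0.0, 10.2]
contact_force: [0.1, -0.6, -0.0]
grip_width: 0.0003
grasp_force: 0.0
```

move_arm(
  steps=[
    [[0,0.002,0.035],[0,0,0]],
    [[0,0,0.035],[0,0,0]],
    [[0,0,0.035],[0,0,0]],
    [[0,0,0.035],[0,0,0]],
    [[0,0,0],[0,0,0]],
  ],
)

```text
clock: 3.0
tool_pos: [0.455, 0.1194, 0.3189]
ee_rot: [-180.0, 0.4, 10.0]
contact_force: [0.4, -0.3, 0.7]
grip_width: 0.0001
grasp_force: 0.0
```

```bash
python3 - <<'E'
from h import *
for n,(a,b,c_,d) in (("side",(90,290,180,380)),("top",(110,260,180,380))):
    c,P=cam(n); cv2.imwrite(f"pics/{n}1.png",cv2.resize(c["pixels"][a:b,c_:d,::-1],None,fx=3,fy=3,interpolation=3))
print(get_obs()["contact_force"],get_obs()["tool_pos"])
E
```

```text
[ 0.60749543 -0.25673741  0.25935665] [0.45679885 0.11979765 0.32307796]
```

View pics/side1.png

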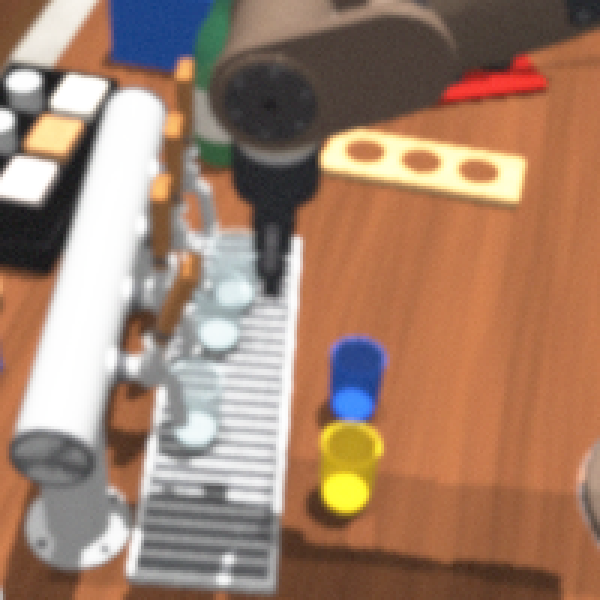

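The side crop shows the closed fingers at about (270,280), in front of the leaning handle at (178,290) and clear of everything else. I'll advance to contact and then push slowly.

move_arm(
  steps=[
    [[0.02,-0.002,0],[0,0,0]],
    [[0.02,0,0],[0,0,0]],
    [[0.007,0,0],[0,0,0]],
    [[0.005,0,0],[0,0,0]],
    [[0.005,0,0],[0,0,0]],
    [[0.005,0,0],[0,0,0]],
    [[0.005,0,0],[0,0,0]],
  ],
)

```text
clock: 3.8
tool_pos: [0.5221, 0.1337, 0.3227]
ee_rot: [180.0, -0.0, 10.0]
contact_force: [-2.2, -0.7, 2.6]
grip_width: 0.0003
grasp_force: 1.4
```

move_arm(
  steps=[
    [[0.004,0,0],[0,0,0]],
    [[0.004,0,0],[0,0,0]],
    [[0.004,0,0],[0,0,0]],
    [[0.003,0,0],[0,0,0]],
    [[0,0,0],[0,0,0]],
  ],
)

```text
clock: 4.3
tool_pos: [0.5372, 0.1364, 0.3221]
ee_rot: [180.0, -0.0, 10.0]
contact_force: [-2.2, -0.8, 1.3]
grip_width: -0.0005
grasp_force: 0.8
```

Pushing takes about 2.3 N, as expected, and roughly 12 mm remain to the stop. I'll continue in small steps and watch the force.

move_arm(
  steps=[
    [[0.003,0,0],[0,0,0]],
    [[0.003,0,0],[0,0,0]],
    [[0.002,0,0],[0,0,0]],
    [[0,0,0],[0,0,0]],
  ],
)

```text
clock: 4.7
tool_pos: [0.545, 0.1378, 0.3222]
ee_rot: [180.0, -0.0, 10.0]
contact_force: [-1.1, 0.4, 1.5]
grip_width: 0.0002
grasp_force: 0.8
```

move_arm(
  steps=[
    [[0.002,0,0],[0,0,0]],
    [[0.002,0,0],[0,0,0]],
    [[0,0,0],[0,0,0]],
  ],
)

```text
clock: 5.0
tool_pos: [0.5489, 0.1384, 0.3222]
ee_rot: [180.0, 0.0, 10.0]
contact_force: [-1.6, 0.3, 1.6]
grip_width: 0.0
grasp_force: 1.0
```

move_arm(
  steps=[
    [[0.002,0,0],[0,0,0]],
    [[0.001,0,0],[0,0,0]],
    [[0,0,0],[0,0,0]],
  ],
)

```text
clock: 5.3
tool_pos: [0.5514, 0.1389, 0.3223]
ee_rot: [180.0, 0.1, 10.0]
contact_force: [-5.4, -1.3, 3.9]
grip_width: -0.0003
grasp_force: 3.0
```

move_arm(
  steps=[
    [[0.002,0,0],[0,0,0]],
    [[0,0,0],[0,0,0]],
  ],
)

```text
clock: 5.5
tool_pos: [0.553, 0.1392, 0.3224]
ee_rot: [180.0, 0.1, 10.0]
contact_force: [-8.8, -2.6, 3.9]
grip_width: -0.0002
grasp_force: 4.5
```

The force is rising at about 2 N/mm, which matches the rubber washer at the stop. I'll press slightly more and then withdraw.

move_arm(
  steps=[
    [[0.001,0,0],[0,0,0]],
    [[0,0,0],[0,0,0]],
    [[0,0,0],[0,0,0]],
  ],
)

```text
clock: 5.8
tool_pos: [0.5536, 0.1393, 0.3224]
ee_rot: [180.0, 0.1, 10.0]
contact_force: [-10.7, -2.3, 6.0]
grip_width: -0.0003
grasp_force: 5.1
```

move_arm(
  steps=[
    [[-0.003,0,0],[0,0,0]],
    [[-0.005,0,0],[0,0,0]],
    [[-0.02,0,0],[0,0,0]],
    [[-0.03,0,0],[0,0,0]],
    [[-0.03,0,0],[0,0,0]],
    [[-0.01,0,-0.03],[0,0,0]],
    [[0,0,-0.04],[0,0,0]],
    [[0,0,-0.04],[0,0,0]],
    [[0,0,-0.04],[0,0,0]],
    [[0,0.035,0],[0,0,0]],
    [[0,0.035,0],[0,0,0]],
    [[0,0.035,0],[0,0,0]],
    [[0,0.035,0],[0,0,0]],
    [[0,0.035,0],[0,0,0]],
    [[0,0.035,0],[0,0,0]],
    [[0,0.035,0],[0,0,0]],
    [[0,0,0],[0,0,0]],
  ],
)

```text
clock: 7.5
tool_pos: [0.5014, -0.1221, 0.4715]
ee_rot: [180.0, 0.0, 9.8]
contact_force: [0.3, 0.2, 0.3]
grip_width: 0.0002
grasp_force: 0.0
```

```bash
python3 - <<'E'
from h import *
c,P=cam("top"); cv2.imwrite("pics/top2.png",cv2.resize(c["pixels"][...,::-1],(800,600)))
s=.64
for u,v in((352,283),(400,275),(446,267),(490,260)):
    a,b=int(v*s),int(u*s); Q=P[a-14:a+15,b-11:b+12].reshape(-1,3); Q=Q[(Q[:,2]>.27)&(Q[:,2]<.37)]
    if len(Q): T=Q[Q[:,2]>Q[:,2].max()-.012]; print(np.median(T,0).round(4),Q.min(0).round(3),Q.max(0).round(3))
c,P=cam("side"); cv2.imwrite("pics/side2.png",cv2.resize(c["pixels"][80:280,180:380,::-1],None,fx=3,fy=3,interpolation=3))
E
```

```text
[0.5666 0.14   0.3446] [0.558 0.123 0.273] [0.577 0.161 0.351]
[0.5848 0.0441 0.3436] [0.574 0.024 0.27 ] [0.595 0.061 0.348]
[ 0.6025 -0.0551  0.3443] [ 0.592 -0.073  0.272] [ 0.613 -0.036  0.35 ]
[ 0.6236 -0.1611  0.345 ] [ 0.615 -0.171  0.341] [ 0.628 -0.138  0.349]
```

View pics/top2.png

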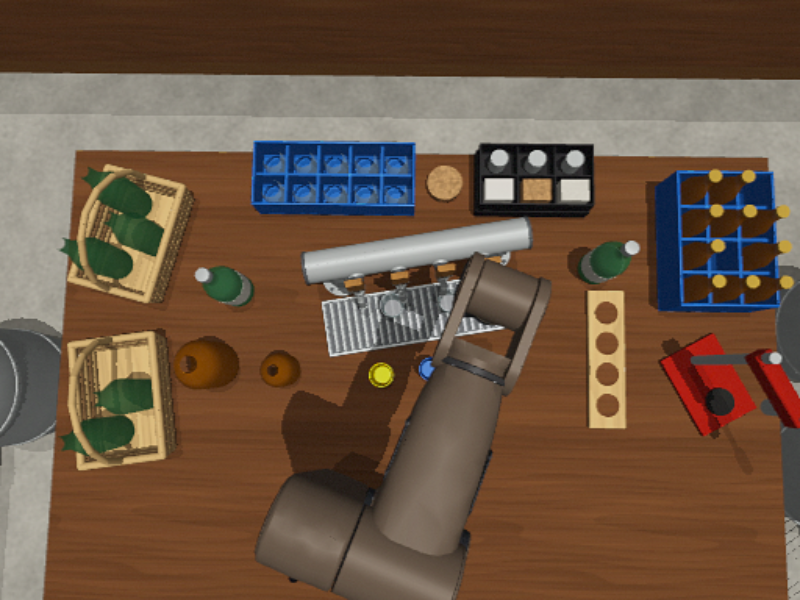

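View pics/side2.png

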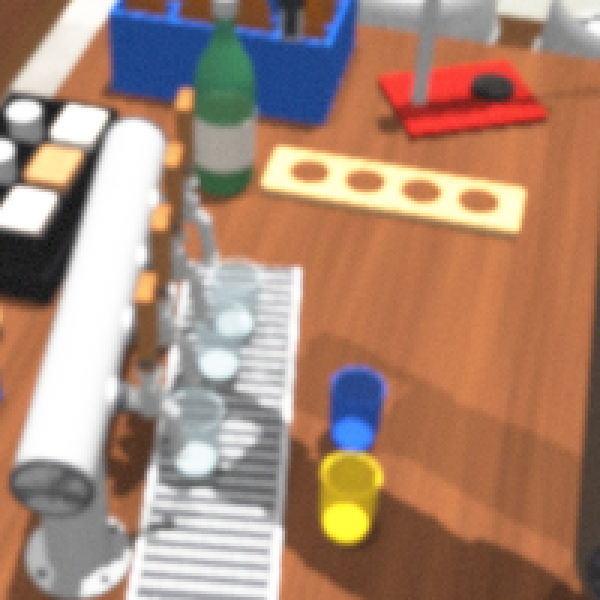

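The leftmost handle, at (352,283) in the top view and (147,310) in the side crop, is now upright and within about 1 mm of the line of the other three. The glasses and bottles have not moved and the hand is clear.

```bash
python3 -c "
from station import workorder
print(workorder.close_job())"
```

```text
the job is handed in; nothing more can be done
None
```

The open tap (leftmost from the robot) is pushed upright against its stop and shut, the hand is clear, no other tap or item was touched, and the job is handed in at about 7.6 s.

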